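# Load a sample dish into a bench shaker under its spring flap

## Robot

A 6-joint arm with a two-finger parallel gripper is mounted at the origin on a cart in front of the work surface, level with it; the furniture and walls round the work are solid. World frame = base frame: x ahead of the robot, y to its left, z up, the work surface at z = 0. Lengths are in m, angles in rad, forces in N, time in s.
With the tool pointing down it reaches from about 0.225 to 0.875 m from the base axis. Payload 3.4 kg.
Tool frame: the origin (TCP) lies at the very end of the fingers, on their centre line; the grasp point (between the pads) lies 19 mm behind it; z points along the fingers, y is the line along which they close (so a half turn about z gives the same grasp; the last joint's range is limited). The gripper opens to 85 mm and grips with 20 to 120 N. Pads are 22 mm wide; open, the fingers measure 114 mm over their backs; the gripper's body (76 mm by 85 mm) begins 54 mm behind the grasp point. The pads swing forward as they close: fully open they stand 13 mm farther back than shut.
Start: joints at [-1.303, 0.276, 1.505, -0, 1.361, -0.121], TCP at [0.218, -0.532, 0.2] pointing down, gripper open.
Joint ranges: [-2.89, 2.89], [-0.75, 2.08], [0.22, 2.7], [-1.18, 4.32], [0.11, 2.71], [-2.7, 2.7]. Speed limits (rad/s): [2.57, 2.57, 3.14, 3.14, 3.14, 3.14].

## Interface

Orientations are given as a unit quaternion [w, x, y, z].
In Python, from rig import get_state, optics, sign_off gives the robot as it stands.
- The arm moves only by the tool send_rows, never from a script. Its argument "increments" is a list of rows, each an object with "gripper": the gripper's target within -1 to 1 (shut at 1, half-way at 0, fully open at -1); "linear": the shift along the world's x, y, z in m, a list of three; "delta_rot": the turn, a rotation vector about the world's x, y, z in rad, a list of three. In form: [{"gripper": gripper, "linear": [dx, dy, dz], "delta_rot": [rx, ry, rz]}, ...]. A call has 1 to 8 rows; each row is the pose to reach, as a shift and turn from the pose commanded when the call began; what a row does not reach only later rows make up. A row lasts 1/10 s, in which the tool goes at most 50 mm and 8.59 degrees, less where a joint would pass 70% of its speed; a pose out of reach is approached as far as the arm can. A call with a gripper value outside its range is refused whole. The fingers move at their own pace and stop on an object; "newtons" is the grip in N (left out, the last holds). Time passes only in rows, so rows that repeat a pose let the fingers close. It gives the time, the measured TCP pose, the force, the opening and the grip force at its end, in the units of the state.
- get_state(): the state, without advancing time (a new reading comes with each control period).
- optics.get_image(name): name is "scene" or "side" or "wrist"; returns a dict with "pixels" (420x560x3 uint8, blue, green, red), "K" (3x3 intrinsics, pixels), "rvec" (rotation vector, rad) and "tvec" (3), from world to camera coordinates, as OpenCV has them; the wrist camera has in their place "T_tool_cam" (4x4, takes a point from camera to tool coordinates, whose origin is the TCP and whose axes are the flange's). Camera axes: x right, y down, z forward; pixel columns grow to the right and rows downward; lengths in m; the calibration is good to about 2 mm. A picture is of the moment at which its call begins: read the wrist's pose just before it. There is no depth.
- sign_off(): hands the job in; it is judged then, once.
The state is a dict: "clock": time; "qpos": joint angles; "qd": joint speeds; "effort": joint torques, N m; "position": TCP position; "ee_rot": TCP orientation; "contact_force": force on the tool from outside, world axes, zero at the start; "moment": the same for the moment, N m; "width": finger opening in m; "gripper_force": force on a finger pad.
Only numpy, scipy, OpenCV 4.12 (cv2) and the standard library are available. Lean on these libraries where they do the work, as an engineer would, in place of code of your own. Each camera call takes 0.05 s, during which the arm holds its last target. There are 200 camera calls.

## Task

Load the open petri dish into the bench shaker: with one fingertip press down and hold the long black bar beside the platform, which lifts the clear spring-closed flap, and with the other fingertip push the dish along between the guides, under the raised flap, fully home against the back stop. Then let the bar up so that the flap closes fully behind the dish, and move clear. Only push the dish: never lift or tip it, jam it against the flap or let the flap come down on it, and leave the other things where they stand.

Things in the scene. Friction and masses are not known exactly. Their poses are not given: they have to be found in the camera images.
- shaker: Bench shaker, fixed: white body 190 x 150 mm under an aluminium platform (top 70 mm above the worktop). Origin on the worktop below the centre of the dish bay; x = push direction, from the loading end to the back stop; y to the press-bar side; z up. All x, y below are in this frame. Platform: x -145 to +45, y -49 to +49 mm; beside it, free room to 19 mm below its top.
- bay (a point): Centre of the dish bay on the platform's top (shaker frame 0, 0, 70 mm, same axes): the dish's origin belongs here. White slippery guides 71 mm apart (inner faces y = -35.5 and +35.5, 10 to 15 mm high) run from x = -56 to +38 mm; their mouth flares to about 86 mm at x = -77. The back stop, 13 mm high, has its face at x = +34 mm.
- dish: Open round petri dish with brown sample, 68 mm across, 13 mm high, about 60 g, standing loose on the platform in front of the guides' mouth (78 to 100 mm before the bay centre, up to 6 mm to either side). Origin at the centre of its underside.
- flap (a joint): Angle of the flap, rad: 0 closed (held by a spring), 0.36 open at its stop; hinge along x at y = +40, 15 mm above the platform. Clear plate, x -28 to +36, y -40 to +30 mm; closed, its underside is 15.5 mm above the platform; at 0.3 rad its right edge is 41 mm above it. From 0.2 rad on the dish passes under. At home the dish stands 6 mm out of the plate's front, so a pushing finger stays outside.
- lip (a point): Middle of the lower edge of the flap's turned-down lip, at its front right corner (x -33 to -30, y -34 to -24 mm). Closed, it ends 4 mm above the platform and bars the dish's way; with the dish home it drops behind the dish's round edge.
- bar_front (a point): Front end (loading end) of the press bar's centre line: a straight black round bar 12 mm thick, 180 mm long, along x from here to bar_rear, part of the flap. Closed: x = -158, y = +75.3, top of the bar 14 mm above the platform. Pressed down anywhere (2.5 N at first, 4 N open) it raises the flap: bar top 7 mm above the platform at 0.2 rad, 3.9 at 0.3, 2 at the stop (there y = +70.6).
- bar_rear (a point): Rear end of the press bar's centre line (x = +22 mm). The bar swings about the hinge, 36 mm away, on two arms at x = -18 and +16 mm, which pass below it, and springs back when let go. A finger can slide along it while holding it down.
- dropper: Bystander: amber dropper bottle, 37 mm across, 88 mm high, on the worktop on the press-bar side of the shaker. Origin at the centre of its underside, like those below.
- black_stopper: Bystander: black rubber stopper, 33 mm across, 26 mm high, on the worktop on the press-bar side.
- cork: Bystander: cork, 24 mm across, 24 mm high, on the worktop on the press-bar side.
- cream_jar: Bystander: white squat jar, 62 mm across, 51 mm high, on the worktop on the other side of the shaker.
- small_vial: Bystander: small vial with a white cap, 22 mm across, 49 mm high, on the worktop on the other side of the shaker.
There are look-alikes about, which are no part of the job. Of the things like the dish, leave any that is turquoise or yellow; of the rest the larger one is meant.

How it is judged:
On the way, in this order (a step that is already met when the one before it is completed fails the run):
1. a finger holds the bar down and the flap open, the dish still in front of it (value of joint flap above 0.18 rad and contact force between the fingers and flap above 0.5 N and x of dish in the frame of shaker below -0.05 m), for 0.1 s.
2. the dish is home against the back stop while a finger still holds the flap open (x of dish in the frame of shaker above -0.004 m and value of joint flap above 0.15 rad and contact force between the fingers and flap above 0.5 N), for 0.1 s.
At the end, for the whole second after the job is handed in: the dish stands flat and at rest on the platform, within 4 mm of its home against the back stop, and the flap is closed (under 0.03 rad) (value of joint flap below 0.03 rad and x of dish in the frame of shaker between -0.004 and 0.003 m and y of dish in the frame of shaker between -0.004 and 0.004 m and z of dish in the frame of bay between -0.003 and 0.003 m and angle between dish's own z axis and vertical below 0.05 rad and linear speed of dish below 0.01 m/s); the robot touches nothing.
It fails at once if the dish was lifted (more than 6 mm) or tipped (more than 0.15 rad) (z of dish in the frame of bay above 0.006 m or z of dish in the frame of bay below -0.006 m or angle between dish's own z axis and vertical above 0.15 rad).
It fails at once if the flap came down on the dish or the dish was forced against it (over 4 N) (contact force between flap and dish above 4 N).
It fails at once if another thing was moved more than 20 mm or knocked over (distance of any of dropper, black_stopper, cork, cream_jar, small_vial from where it was at the start of the episode above 0.02 m or angle between any of dropper, black_stopper, cork, cream_jar, small_vial's own z axis and vertical above 0.5 rad).
It also fails if it takes over 42 s, if anything falls off the work surface, if the arm or the gripper's body presses on something with over 40 N, if the wrist force passes 120 N, or if a joint passes its speed limit or range.

## Working session

There is one attempt and no reset: what is moved stays moved. The work goes in short steps, Python scripts to look and compute and a tool call to move; the robot and the scene stay as the last step left them, time stands still between calls to the robot, and variables do not carry over. Pictures are saved under pics/ and viewed, at most 10 in all, crops included, and the job is handed in when it is done.

Besides the shell and the picture viewer there is one more tool, called after ">>>" as a command line: name --argument value ..., lists and objects as JSON in quotes. send_rows: Moves the arm, as the interface text tells. Its arguments: {"type":"object","properties":{"increments":{"type":"array"},"newtons":{"type":"number"}},"required":["increments"]}

```bash
mkdir -p pics; ls
python3 - <<'E'
from rig import get_state, optics
import cv2,numpy as np
s=get_state();print({k:np.round(v,3).tolist() for k,v in s.items()})
for n in("scene","side"):
    d=optics.get_image(n);cv2.imwrite(f"pics/{n}0.png",d["pixels"])
    np.savez(f"{n}.npz",**d);print(n,d["K"].tolist(),d["rvec"],d["tvec"])
E
```

```text
pics
{'clock': 0.0, 'qpos': [-1.303, 0.277, 1.506, 0.0, 1.361, -0.121], 'qd': [-0.002, 0.001, 0.0, -0.001, 0.0, -0.002], 'effort': [-0.001, -41.678, -24.581, -0.0, 0.011, 0.0], 'position': [0.218, -0.532, 0.199], 'ee_rot': [-0.001, 0.981, 0.193, -0.0], 'contact_force': [0.741, 0.753, 0.345], 'moment': [0.001, -0.057, -0.026], 'gripper_force': 0.0, 'width': 0.085}
scene [[449.3921090104863, 0.0, 280.52623451983993], [0.0, 449.3921090104863, 205.6923247630085], [0.0, 0.0, 1.0]] [ 0.97717407 -2.20599432  1.28725679] [0.44550977 0.25348162 0.60151096]
side [[449.81774157748777, 0.0, 273.8325381049363], [0.0, 449.81774157748777, 211.67211475300667], [0.0, 0.0, 1.0]] [ 2.19942436 -0.54225829  0.23974535] [-0.45127523  0.27908403  0.61980805]
```

View pics/scene0.png

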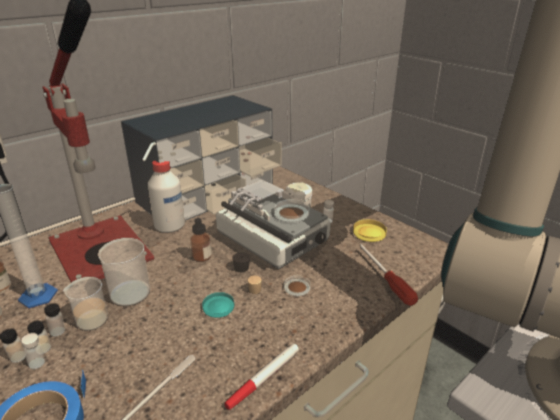

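View pics/side0.png

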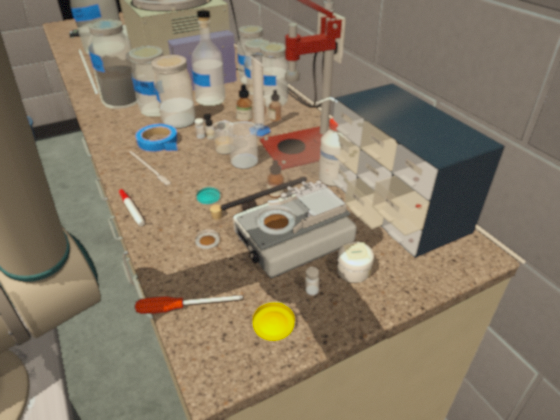

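The shaker is at about (275,225) in scene and (295,220) in side, with the dish on its near end. I'll enlarge both.

Run:
```python
import cv2,numpy as np
for n,(x,y,w,h) in dict(scene=(205,170,133,100),side=(205,165,160,120)).items():
    p=np.load(n+".npz")["pixels"][y:y+h,x:x+w]
    cv2.imwrite(f"pics/{n}1.png",cv2.resize(p,(800,600),interpolation=cv2.INTER_CUBIC))
```

```text
(no output)
```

View pics/scene1.png

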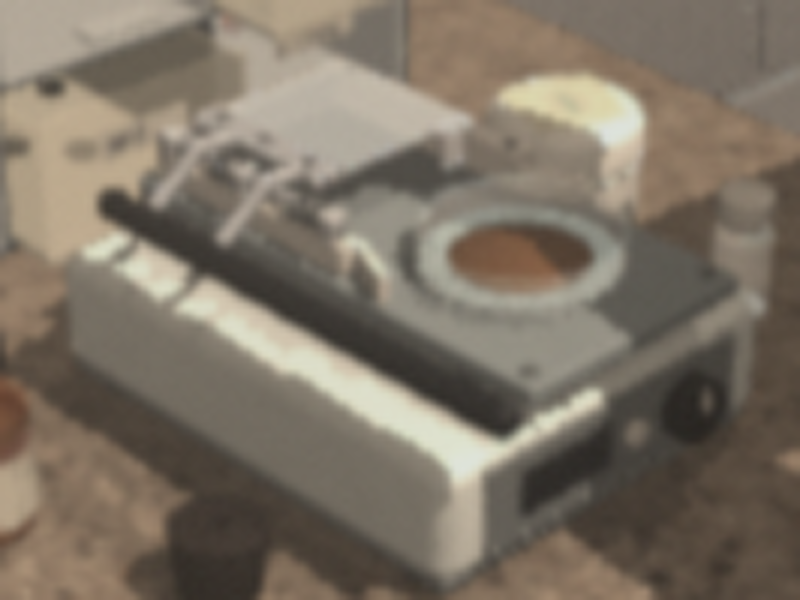

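View pics/side1.png

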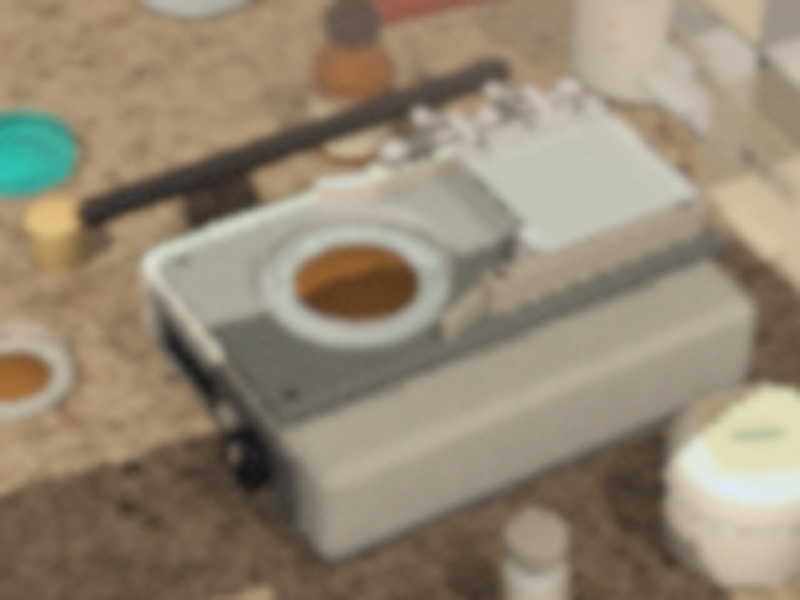

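Scene crop: bar front end about (513,415), rear (113,203), platform front corners (535,388) and (745,290), dish rim centre (522,255). Side crop: bar (88,210) to (500,68), platform front corners (150,262) and (290,420), dish rim centre (356,285). Next I'll fit the pose.

```bash
cat > h.py <<'E'
import cv2,numpy as np
from scipy.optimize import least_squares
C={n:dict(np.load(n+".npz")) for n in("scene","side")}
def proj(n,P):
    c=C[n];return cv2.projectPoints(np.array(P,float).reshape(-1,1,3),c["rvec"],c["tvec"],c["K"],None)[0].reshape(-1,2)
def full(n,p):
    p=np.array(p,float);return p/[6.015,6]+[205,170] if n=="scene" else p/5+[205,165]
def Tw(q,P):
    P=np.atleast_2d(P)*1.;c,s=np.cos(q[2]),np.sin(q[2])
    return np.c_[q[0]+c*P[:,0]-s*P[:,1],q[1]+s*P[:,0]+c*P[:,1],P[:,2]]
E
python3 - <<'E'
from h import *
O={"scene":[((513,415),(-158,75.3,78)),((113,203),(22,75.3,78)),((535,388),(-145,49,70)),((745,290),(-145,-49,70)),((470,122),(-28,-40,88))],
"side":[((88,210),(-158,75.3,78)),((500,68),(22,75.3,78)),((150,262),(-145,49,70)),((290,420),(-145,-49,70)),((545,247),(-28,-40,88)),((695,190),(36,-40,88))]}
def res(q,sp=0):
    r=[proj(n,Tw(q,np.array([b for a,b in O[n]])/1000))-full(n,[a for a,b in O[n]]) for n in O]
    return r if sp else np.concatenate(r).ravel()
best=min((least_squares(res,[x,y,w],loss="soft_l1") for x in(.4,.6) for y in(-.2,-.5) for w in(-1.5,0,1.5,3)),key=lambda r:r.cost)
q=best.x;print(q,best.cost);print([np.round(a,1).tolist() for a in res(q,1)])
d={"scene":(522,255),"side":(356,285)}
r=least_squares(lambda p:np.concatenate([(proj(n,[p[0],p[1],.082])-full(n,d[n])).ravel() for n in d]),q[:2])
dx=r.x-q[:2];c,s=np.cos(q[2]),np.sin(q[2])
print(r.x,r.fun,"dish in shaker",c*dx[0]+s*dx[1],-s*dx[0]+c*dx[1])
np.save("q.npy",q)
E
```

```text
[0.63913334 0.08040665 0.05255193] 8.251213398913771
[[[-0.9, 0.5], [0.1, 0.1], [0.2, 0.1], [-0.1, -3.2], [-0.7, -1.6]], [[-0.2, 1.4], [-1.7, 0.8], [0.3, -0.3], [-2.0, -0.4], [1.4, 0.5], [0.1, 0.4]]]
[0.54730822 0.07027331] [ 1.78527181 -4.39813853 -1.52748732 -3.25809977] dish in shaker -0.0922306363725656 -0.00529598951877253
```

>>> send_rows --increments '[{"gripper": -0.3,"linear": [0.02,0.04,0.02],"delta_rot": [0,0,-0.04]},{"gripper": -0.3,"linear": [0.04,0.08,0.04],"delta_rot": [0,0,-0.08]},{"gripper": -0.3,"linear": [0.06,0.12,0.06],"delta_rot": [0,0,-0.12]},{"gripper": -0.3,"linear": [0.08,0.16,0.07],"delta_rot": [0,0,-0.16]},{"gripper": -0.3,"linear": [0.1,0.2,0.08],"delta_rot": [0,0,-0.2]},{"gripper": -0.3,"linear": [0.12,0.24,0.09],"delta_rot": [0,0,-0.24]},{"gripper": -0.3,"linear": [0.14,0.28,0.1],"delta_rot": [0,0,-0.28]},{"gripper": -0.3,"linear": [0.16,0.32,0.11],"delta_rot": [0,0,-0.336]}]'

```text
clock: 0.9
position: [0.3782, -0.2102, 0.3097]
ee_rot: [-0.0, 1.0, 0.025, -0.0]
contact_force: [0.7, -0.9, -0.4]
width: 0.0556
gripper_force: 0.0
```

>>> send_rows --increments '[{"gripper": -0.3,"linear": [0.02,0.04,0],"delta_rot": [0,0,0]},{"gripper": -0.3,"linear": [0.04,0.08,0],"delta_rot": [0,0,0]},{"gripper": -0.3,"linear": [0.06,0.12,0],"delta_rot": [0,0,0]},{"gripper": -0.3,"linear": [0.08,0.16,0],"delta_rot": [0,0,0]},{"gripper": -0.3,"linear": [0.1,0.2,0],"delta_rot": [0,0,0]},{"gripper": -0.3,"linear": [0.12,0.24,0],"delta_rot": [0,0,0]},{"gripper": -0.3,"linear": [0.13,0.28,0],"delta_rot": [0,0,0]},{"gripper": -0.3,"linear": [0.13,0.28,0],"delta_rot": [0,0,0]}]'

```text
clock: 1.7
position: [0.5086, 0.0726, 0.3086]
ee_rot: [-0.001, 1.0, 0.029, -0.001]
contact_force: [-0.2, -1.0, -0.8]
width: 0.0557
gripper_force: 0.0
```

Run:
```python
from rig import get_state, optics
import cv2,numpy as np
s=get_state();print({k:np.round(v,4).tolist() for k,v in s.items()})
d=optics.get_image("wrist");cv2.imwrite("pics/w0.png",cv2.resize(d["pixels"],(800,600),interpolation=cv2.INTER_CUBIC))
np.savez("wrist.npz",**d,pos=s["position"],rot=s["ee_rot"]);print(d["T_tool_cam"],d["K"])
```

```text
{'clock': 1.7, 'qpos': [0.0041, 0.1396, 1.4196, 0.0029, 1.5836, 1.516], 'qd': [-0.0656, -0.0231, 0.024, -0.0806, 0.0156, -0.0476], 'effort': [1.4345, -34.2065, -26.4903, 0.4763, -0.1504, 0.2886], 'position': [0.5086, 0.0726, 0.3086], 'ee_rot': [-0.0015, 0.9996, 0.0295, -0.0005], 'contact_force': [-0.2492, -1.0158, -0.8189], 'moment': [-0.014, 0.0343, 0.0195], 'gripper_force': 0.0, 'width': 0.0557}
[[-5.01115484e-04 -9.47079642e-01 -3.20998287e-01  8.24366786e-02]
 [ 9.99999826e-01 -3.74968385e-04 -4.54801409e-04  2.66218038e-04]
 [ 3.10368946e-04 -3.20998460e-01  9.47079665e-01 -1.74648070e-01]
 [ 0.00000000e+00  0.00000000e+00  0.00000000e+00  1.00000000e+00]] [[308.44655251   0.         278.12460708]
 [  0.         308.44655251 212.42932519]
 [  0.           0.           1.        ]]
```

View pics/w0.png

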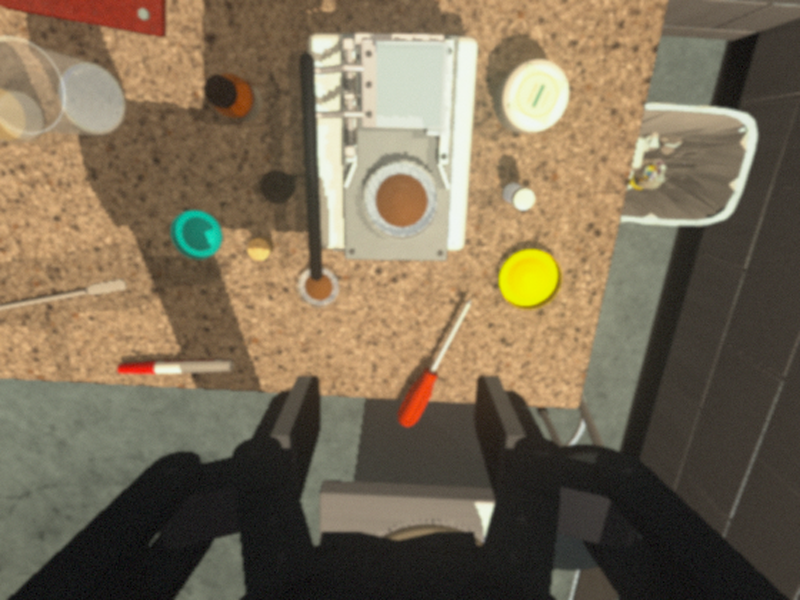

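The wrist view shows the bar from (317,275) to (307,56), the platform front corners at (345,258) and (447,258), and the dish at (400,198). I'll crop for accuracy.

Run:
```python
import cv2,numpy as np
p=np.load("wrist.npz")["pixels"][20:200,160:400] 
cv2.imwrite("pics/w1.png",cv2.resize(p[:,30:210],(600,600),interpolation=cv2.INTER_CUBIC))
```

```text
(no output)
```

View pics/w1.png

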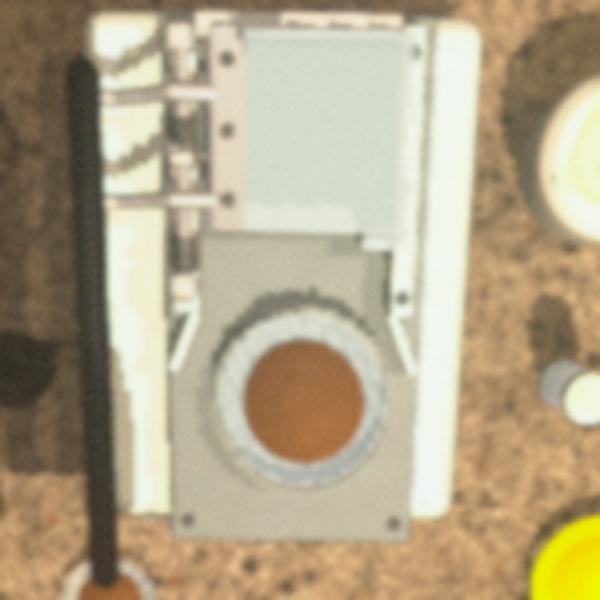

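```bash
cat >> h.py <<'E'
from scipy.spatial.transform import Rotation as R
def wproj(P):
    w=np.load("wrist.npz");T=np.eye(4);T[:3,:3]=R.from_quat(np.roll(w["rot"],-1)).as_matrix();T[:3,3]=w["pos"]
    M=np.linalg.inv(T@w["T_tool_cam"]);rv=cv2.Rodrigues(M[:3,:3])[0]
    return cv2.projectPoints(np.array(P,float).reshape(-1,1,3),rv,M[:3,3],w["K"],None)[0].reshape(-1,2)
E
python3 - <<'E'
from h import *
O=[((106,580),(-158,75.3,78)),((82,62),(22,75.3,78)),((173,538),(-145,49,70)),((410,540),(-145,-49,70)),((174,370),(-77,43.5,82)),((413,373),(-77,-43.5,82)),((420,27),(36,-40,87))]
a=np.array([o[0] for o in O])/3.3333+[190,20];P=np.array([o[1] for o in O])/1000
r=least_squares(lambda q:(wproj(Tw(q,P))-a).ravel(),[.64,.08,.05],loss="soft_l1");q=r.x
print(q);print(np.round(wproj(Tw(q,P))-a,1).tolist())
def sh(p):
    d=np.array(p)-q[:2];c,s=np.cos(q[2]),np.sin(q[2]);return c*d[0]+s*d[1],-s*d[0]+c*d[1]
r=least_squares(lambda p:(wproj([p[0],p[1],.083])-(np.array([301,395])/3.3333+[190,20])).ravel(),q[:2]);print("dish",r.x,sh(r.x))
for n,px,z in(("dropper",(230,94),.05),("stopper",(277,186),.026),("cork",(258,247),.024),("jar",(535,95),.051),("vial",(523,198),.049)):
    r=least_squares(lambda p:(wproj([p[0],p[1],z])-np.array(px)*.7).ravel(),q[:2]);print(n,r.x.round(3),np.round(sh(r.x),3))
for s in((-153,36),(-47,36)): print(s,Tw(q,np.array([[s[0],s[1],80]])/1000))
np.save("q.npy",q)
E
```

```text
[0.64002877 0.07956405 0.04298855]
[[0.0, -2.5], [0.6, 3.8], [-0.2, -0.3], [0.3, 0.2], [1.5, -0.6], [-1.2, -0.3], [-0.7, 0.4]]
dish [0.55413861 0.07310473] (np.float64(-0.08608840009247079), np.float64(-0.0027621938354061744))
dropper [0.633 0.231] [-0.001  0.151]
stopper [0.553 0.197] [-0.082  0.121]
cork [0.489 0.22 ] [-0.145  0.146]
jar [ 0.648 -0.042] [ 0.002 -0.121]
vial [ 0.558 -0.045] [-0.088 -0.121]
(-153, 36) [[0.48562301 0.10895557 0.08      ]]
(-47, 36) [[0.59152508 0.11351095 0.08      ]]
```

>>> send_rows --increments '[{"gripper": -0.38,"linear": [-0.006,0.02,-0.03],"delta_rot": [0,0,-0.014]},{"gripper": -0.38,"linear": [-0.012,0.041,-0.07],"delta_rot": [0,0,-0.014]},{"gripper": -0.38,"linear": [-0.012,0.041,-0.11],"delta_rot": [0,0,-0.014]},{"gripper": -0.38,"linear": [-0.012,0.041,-0.15],"delta_rot": [0,0,-0.014]},{"gripper": -0.38,"linear": [-0.012,0.041,-0.18],"delta_rot": [0,0,-0.014]},{"gripper": -0.38,"linear": [-0.012,0.041,-0.19],"delta_rot": [0,0,-0.014]},{"gripper": -0.38,"linear": [-0.012,0.041,-0.19],"delta_rot": [0,0,-0.014]},{"gripper": -0.38,"linear": [-0.012,0.041,-0.19],"delta_rot": [0,0,-0.014]}]'

```text
clock: 2.55
position: [0.4972, 0.1084, 0.1209]
ee_rot: [0.0, 1.0, 0.019, 0.001]
contact_force: [-1.0, 1.0, -0.2]
width: 0.059
gripper_force: 0.0
```

Run:
```python
from rig import get_state, optics
import cv2,numpy as np
s=get_state();print({k:np.round(v,4).tolist() for k,v in s.items() if k in("position","ee_rot","contact_force","moment","width","qd")})
a=optics.get_image("side")["pixels"][120:280,180:393];b=optics.get_image("wrist")["pixels"]
A=cv2.resize(a,(400,300),interpolation=cv2.INTER_CUBIC);B=cv2.resize(b,(400,300))
c=optics.get_image("scene")["pixels"][150:270,190:350];D=cv2.resize(c,(400,300),interpolation=cv2.INTER_CUBIC)
cv2.imwrite("pics/c0.png",np.vstack([np.hstack([A,B]),np.hstack([D,cv2.resize(b[200:380,160:400],(400,300))])]))
```

```text
{'qd': [0.0064, -0.0113, -0.0179, 0.0006, -0.0006, -0.0001], 'position': [0.4972, 0.1084, 0.1209], 'ee_rot': [0.0001, 0.9998, 0.019, 0.0012], 'contact_force': [-1.0465, 0.9784, -0.2312], 'moment': [0.0044, 0.0174, 0.0423], 'width': 0.059}
```

View pics/c0.png

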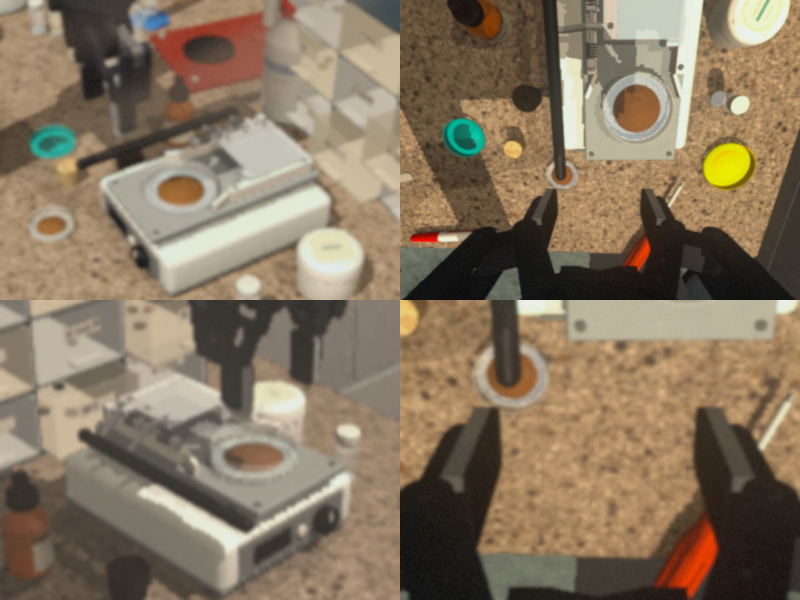

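Run:
```python
import numpy as np,cv2
w=np.load("wrist.npz");M=np.linalg.inv(w["T_tool_cam"]);K=w["K"]
for z in(0,-.005,-.01):
  for x in(.011,-.011):
    for y in(-.0295,-.044):
      p=K@(M@[x,y,z,1])[:3];p=p[:2]/p[2];print(z,x,y,p.round(1),"crop",((p-[160,200])*400/240+[400,300]).round(0))
```

```text
0 0.011 -0.0295 [229.5 231.4] crop [516. 352.]
0 0.011 -0.044 [205.8 231.4] crop [476. 352.]
0 -0.011 -0.0295 [231.3 263.6] crop [519. 406.]
0 -0.011 -0.044 [208.4 263.6] crop [481. 406.]
-0.005 0.011 -0.0295 [228.3 234.6] crop [514. 358.]
-0.005 0.011 -0.044 [203.9 234.6] crop [473. 358.]
-0.005 -0.011 -0.0295 [230.1 267.5] crop [517. 413.]
-0.005 -0.011 -0.044 [206.7 267.5] crop [478. 413.]
-0.01 0.011 -0.0295 [226.9 238. ] crop [512. 363.]
-0.01 0.011 -0.044 [201.9 238. ] crop [470. 363.]
-0.01 -0.011 -0.0295 [228.9 271.6] crop [515. 419.]
-0.01 -0.011 -0.044 [204.9 271.6] crop [475. 419.]
```

```bash
python3 - <<'E'
from h import *
for nm,a,b in(("bar",(285,193),(229,170.6)),("push",(311,183),(246.6,190.9))):
    r=least_squares(lambda p:np.concatenate([(proj("scene",p)[0]-a),(proj("side",p)[0]-b)]),[.5,.1,.12]);print(nm,r.x.round(4),r.fun.round(1))
E
python3 - <<'E'
from rig import optics
import cv2,numpy as np
b=optics.get_image("wrist")["pixels"][240:340,180:380]
c=optics.get_image("side")["pixels"][130:210,200:280];d=optics.get_image("scene")["pixels"][150:210,260:340]
f=lambda p,s:cv2.resize(p,s,interpolation=cv2.INTER_CUBIC)
cv2.imwrite("pics/c1.png",np.vstack([np.hstack([f(c,(300,300)),f(d,(400,300))]),f(b,(700,300))]))
E
```

```text
bar [0.4954 0.1416 0.1606] [ 0.1  0.2  0.1 -0.2]
push [0.4986 0.0762 0.157 ] [-0.2 -0.2 -0.1  0.2]
```

View pics/c1.png

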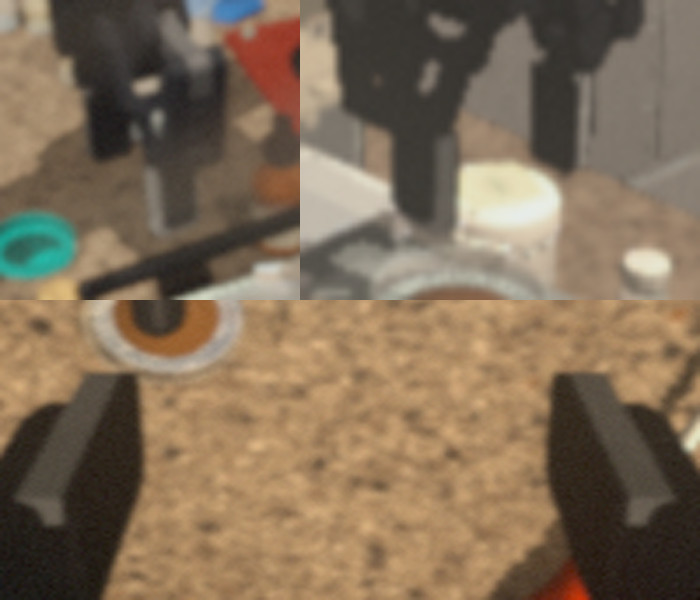

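Both views put the tips at about z=0.157, roughly 36 mm behind the nominal TCP, and the finger faces are about 7 mm thick. I'll open to about 68 mm and feel for the bar on the way down.

>>> send_rows --increments '[{"gripper": -0.6,"linear": [0,0,-0.005],"delta_rot": [0,0,0.007]},{"gripper": -0.6,"linear": [0,0,-0.015],"delta_rot": [0,0,0.007]},{"gripper": -0.6,"linear": [0,0,-0.025],"delta_rot": [0,0,0.007]},{"gripper": -0.6,"linear": [0,0,-0.03],"delta_rot": [0,0,0.007]},{"gripper": -0.6,"linear": [0,0,-0.03],"delta_rot": [0,0,0.007]},{"gripper": -0.6,"linear": [0,0,-0.03],"delta_rot": [0,0,0.007]}]'

```text
clock: 3.45
position: [0.4959, 0.1089, 0.0892]
ee_rot: [0.0, 1.0, 0.023, -0.0]
contact_force: [-0.1, -0.4, 0.6]
width: 0.0684
gripper_force: 0.0
```

>>> send_rows --increments '[{"gripper": -0.6,"linear": [0,0,-0.003],"delta_rot": [0,0,0]},{"gripper": -0.6,"linear": [0,0,-0.006],"delta_rot": [0,0,0]},{"gripper": -0.6,"linear": [0,0,-0.009],"delta_rot": [0,0,0]},{"gripper": -0.6,"linear": [0,0,-0.009],"delta_rot": [0,0,0]}]'

```text
clock: 3.85
position: [0.4956, 0.1089, 0.0801]
ee_rot: [0.0, 1.0, 0.023, -0.0]
contact_force: [0.0, 0.8, -0.2]
width: 0.0682
gripper_force: 0.0
```

>>> send_rows --increments '[{"gripper": -0.6,"linear": [0,0,-0.004],"delta_rot": [0,0,0]},{"gripper": -0.6,"linear": [0,0,-0.006],"delta_rot": [0,0,0]},{"gripper": -0.6,"linear": [0,0,-0.006],"delta_rot": [0,0,0]}]'

```text
clock: 4.15
position: [0.4956, 0.1089, 0.0741]
ee_rot: [0.0, 1.0, 0.023, -0.0]
contact_force: [-0.9, -0.1, -0.2]
width: 0.0684
gripper_force: 0.0
```

Run:
```python
from rig import optics,get_state
import cv2,numpy as np
print(get_state()["position"],get_state()["contact_force"])
c=optics.get_image("side")["pixels"][150:240,200:320];d=optics.get_image("scene")["pixels"][165:255,230:350]
f=lambda p:cv2.resize(p,(400,300),interpolation=cv2.INTER_CUBIC)
e=optics.get_image("wrist")["pixels"]
cv2.imwrite("pics/c2.png",np.vstack([np.hstack([f(c),f(d)]),np.hstack([f(e[60:330,100:460]),f(e[180:285,160:300])])]))
```

```text
[0.4956372  0.10886452 0.07412498] [-0.92618707 -0.06030092 -0.18889442]
```

View pics/c2.png

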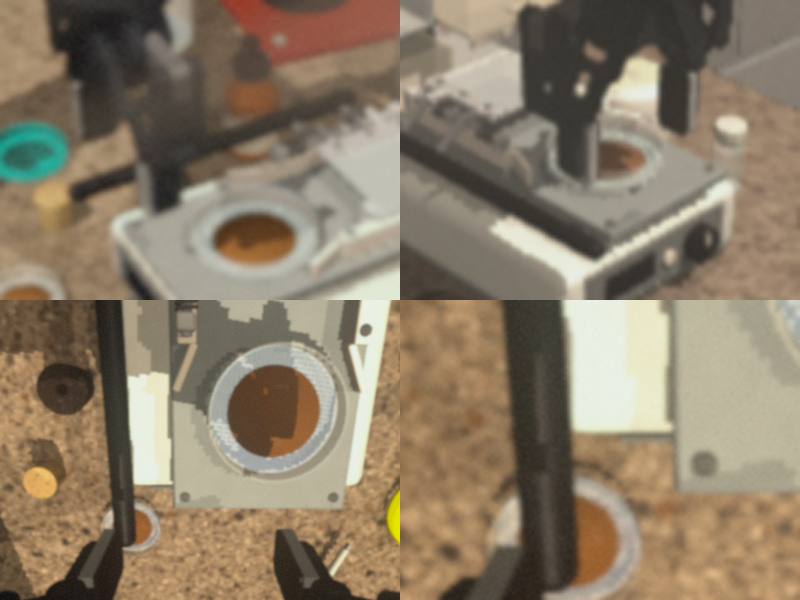

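No contact yet, and the tips are visibly still above the bar. I'll keep lowering.

>>> send_rows --increments '[{"gripper": -0.6,"linear": [0,0,-0.006],"delta_rot": [0,0,0]},{"gripper": -0.6,"linear": [0,0,-0.012],"delta_rot": [0,0,0]},{"gripper": -0.6,"linear": [0,0,-0.016],"delta_rot": [0,0,0]},{"gripper": -0.6,"linear": [0,0,-0.016],"delta_rot": [0,0,0]}]'

```text
clock: 4.7
position: [0.4952, 0.1088, 0.0576]
ee_rot: [0.0, 1.0, 0.023, -0.001]
contact_force: [0.4, -0.4, 0.4]
width: 0.0682
gripper_force: 0.0
```

>>> send_rows --increments '[{"gripper": -0.6,"linear": [0,0,-0.004],"delta_rot": [0,0,0]},{"gripper": -0.6,"linear": [0,0,-0.006],"delta_rot": [0,0,0]},{"gripper": -0.6,"linear": [0,0,-0.006],"delta_rot": [0,0,0]}]'

```text
clock: 5.0
position: [0.4958, 0.1088, 0.0522]
ee_rot: [0.0, 1.0, 0.023, -0.0]
contact_force: [0.5, -0.7, 0.5]
width: 0.0684
gripper_force: 0.0
```

>>> send_rows --increments '[{"gripper": -0.6,"linear": [0,0,-0.004],"delta_rot": [0,0,0]},{"gripper": -0.6,"linear": [0,0,-0.004],"delta_rot": [0,0,0]}]'

```text
clock: 5.2
position: [0.4956, 0.1089, 0.0481]
ee_rot: [0.0, 1.0, 0.023, -0.0]
contact_force: [0.3, 0.6, 0.5]
width: 0.0687
gripper_force: 0.0
```

>>> send_rows --increments '[{"gripper": -0.6,"linear": [0,0,-0.003],"delta_rot": [0,0,0]},{"gripper": -0.6,"linear": [0,0,-0.003],"delta_rot": [0,0,0]}]'

```text
clock: 5.4
position: [0.4957, 0.1089, 0.0452]
ee_rot: [0.0, 1.0, 0.023, -0.0]
contact_force: [-0.4, -0.2, 0.7]
width: 0.0684
gripper_force: 0.0
```

>>> send_rows --increments '[{"gripper": -0.6,"linear": [0,0,-0.002],"delta_rot": [0,0,0]},{"gripper": -0.6,"linear": [0,0,-0.002],"delta_rot": [0,0,0]}]'

```text
clock: 5.6
position: [0.496, 0.1088, 0.0436]
ee_rot: [0.0, 1.0, 0.023, -0.0]
contact_force: [0.1, 0.2, 2.2]
width: 0.0686
gripper_force: 1.1
```

>>> send_rows --increments '[{"gripper": -0.6,"linear": [0,0,-0.002],"delta_rot": [0,0,0]},{"gripper": -0.6,"linear": [0,0,-0.004],"delta_rot": [0,0,0]},{"gripper": -0.6,"linear": [0,0,-0.004],"delta_rot": [0,0,0]}]'

```text
clock: 5.9
position: [0.4961, 0.1086, 0.0395]
ee_rot: [0.0, 1.0, 0.023, 0.0]
contact_force: [-0.5, -1.5, 3.2]
width: 0.0682
gripper_force: 1.5
```

Run:
```python
from rig import optics,get_state
import cv2,numpy as np
s=get_state();print(s["position"],s["contact_force"],s["moment"],s["gripper_force"],s["width"])
c=optics.get_image("side")["pixels"][150:240,200:320];d=optics.get_image("scene")["pixels"][165:255,230:350]
f=lambda p:cv2.resize(p,(400,300),interpolation=cv2.INTER_CUBIC)
e=optics.get_image("wrist")["pixels"]
cv2.imwrite("pics/c3.png",np.vstack([np.hstack([f(c),f(d)]),np.hstack([f(e[60:330,100:460]),f(e[180:285,160:300])])]))
```

```text
[0.49614925 0.1086476  0.03947864] [-0.51166139 -1.45756261  3.21301214] [-0.11796313  0.06989926  0.02656573] 1.5320147573947906 0.06816208202170582
```

>>> send_rows --increments '[{"gripper": -0.6,"linear": [0,0,-0.002],"delta_rot": [0,0,0]},{"gripper": -0.6,"linear": [0,0,-0.004],"delta_rot": [0,0,0]},{"gripper": -0.6,"linear": [0,0,-0.006],"delta_rot": [0,0,0]},{"gripper": -0.6,"linear": [0,0,-0.006],"delta_rot": [0,0,0]}]'

```text
clock: 6.45
position: [0.4965, 0.1087, 0.0335]
ee_rot: [0.0, 1.0, 0.023, 0.0]
contact_force: [0.6, -3.2, 5.2]
width: 0.0684
gripper_force: 2.4
```

Run:
```python
from rig import optics,get_state
import cv2,numpy as np
s=get_state();print(s["position"],s["contact_force"],s["moment"],s["gripper_force"],s["width"])
c=optics.get_image("side")["pixels"][150:240,200:320];d=optics.get_image("scene")["pixels"][165:255,230:350]
f=lambda p:cv2.resize(p,(400,300),interpolation=cv2.INTER_CUBIC)
e=optics.get_image("wrist")["pixels"];np.save("we.npy",e)
cv2.imwrite("pics/c4.png",np.vstack([np.hstack([f(c),f(d)]),np.hstack([f(e[60:330,100:460]),f(e[180:285,160:300])])]))
```

```text
[0.49648787 0.10867804 0.03351999] [ 0.63661861 -3.17261948  5.19596567] [-0.27760132 -0.03574953  0.02961684] 2.449081242084503 0.06838232408770499
```

View pics/c4.png

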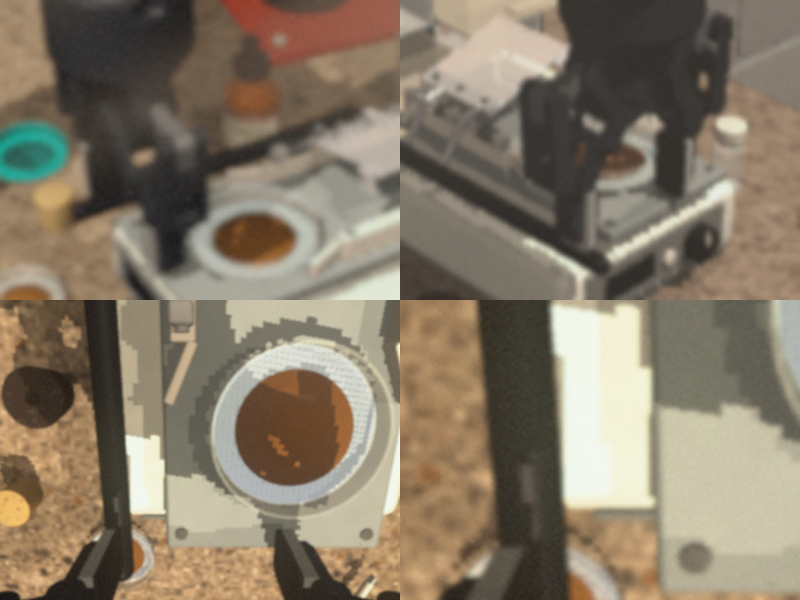

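The flap is raised in the scene view. The bar finger's inner edge sits near the bar's ridge, so I'll shift 2.5 mm in -y and then push.

>>> send_rows --increments '[{"gripper": -0.6,"linear": [0,-0.0015,0],"delta_rot": [0,0,0]},{"gripper": -0.6,"linear": [0,-0.0025,0],"delta_rot": [0,0,0]},{"gripper": -0.6,"linear": [0.005,-0.0023,0],"delta_rot": [0,0,0]},{"gripper": -0.6,"linear": [0.01,-0.002,0],"delta_rot": [0,0,0]},{"gripper": -0.6,"linear": [0.015,-0.0018,0],"delta_rot": [0,0,0]},{"gripper": -0.6,"linear": [0.02,-0.0016,0],"delta_rot": [0,0,0]},{"gripper": -0.6,"linear": [0.02,-0.0016,0],"delta_rot": [0,0,0]}]'

```text
clock: 7.3
position: [0.5173, 0.1073, 0.0335]
ee_rot: [-0.0, 1.0, 0.023, 0.001]
contact_force: [-0.3, 0.0, 3.7]
width: 0.0682
gripper_force: 1.9
```

```bash
cat > m.py <<'E'
from rig import optics,get_state
import cv2,numpy as np
from h import *
import h
# brown sample centroid in scene & side -> dish xy; plus wrist
q=np.load("q.npy")
s=get_state();print([np.round(s[k],4).tolist() for k in("clock","position","contact_force","gripper_force","width")])
obs={}
for n,(x,y,w,hh) in dict(scene=(240,160,95,95),side=(235,180,110,70)).items():
    im=optics.get_image(n)["pixels"];p=cv2.cvtColor(im,cv2.COLOR_BGR2HSV)[y:y+hh,x:x+w]
    m=((p[...,0]>=5)&(p[...,0]<=20)&(p[...,1]>110)&(p[...,2]>35)).astype(np.uint8)
    k,l,st,c=cv2.connectedComponentsWithStats(m);i=1+np.argmax(st[1:,4]);print(n,(st[i]+[x,y,0,0,0]).tolist(),(c[i]+[x,y]).round(1));obs[n]=st[i][:2]+st[i][2:4]/2+[x,y]
r=least_squares(lambda p:np.concatenate([(proj(n,[p[0],p[1],.078])[0]-obs[n]) for n in obs]),q[:2])
d=r.x-q[:2];c,t=np.cos(q[2]),np.sin(q[2]);print("dish",r.x,r.fun.round(1),"sh",c*d[0]+t*d[1],-t*d[0]+c*d[1])
E
python3 m.py
```

```text
[7.3, [0.5173, 0.1073, 0.0335], [-0.2561, 0.0227, 3.6834], 1.9098, 0.0682]
scene [288, 212, 1, 1, 1] [288. 212.]
side [271, 213, 23, 13, 242] [282.  218.9]
dish [0.55951168 0.07113448] [ 0.4 -4.8 -2.  -1.4] sh -0.08080496926103689 -0.004961532825209723
```

>>> send_rows --increments '[{"gripper": -0.6,"linear": [0.006,0.0003,0],"delta_rot": [0,0,0]},{"gripper": -0.6,"linear": [0.012,0.0005,0],"delta_rot": [0,0,0]},{"gripper": -0.6,"linear": [0.018,0.0008,0],"delta_rot": [0,0,0]},{"gripper": -0.6,"linear": [0.024,0.001,0],"delta_rot": [0,0,0]},{"gripper": -0.6,"linear": [0.03,0.0013,0],"delta_rot": [0,0,0]},{"gripper": -0.6,"linear": [0.036,0.0016,0],"delta_rot": [0,0,0]},{"gripper": -0.6,"linear": [0.042,0.0019,0],"delta_rot": [0,0,0]},{"gripper": -0.6,"linear": [0.042,0.0019,0],"delta_rot": [0,0,0]}]'

```text
clock: 8.2
position: [0.56, 0.1093, 0.0336]
ee_rot: [-0.0, 1.0, 0.023, 0.001]
contact_force: [-0.1, 0.2, 3.4]
width: 0.0683
gripper_force: 1.9
```

```bash
python3 m.py
```

```text
[8.2, [0.56, 0.1093, 0.0336], [-0.1324, 0.211, 3.3772], 1.9063, 0.0683]
scene [273, 204, 1, 1, 1] [273. 204.]
side [287, 204, 25, 13, 214] [299.2 209.9]
dish [0.59920276 0.07627907] [ 0.  -3.2 -1.4 -0.5] sh -0.040929460015865456 -0.001527437028727847
```

>>> send_rows --increments '[{"gripper": -0.6,"linear": [0.005,0.0002,0],"delta_rot": [0,0,0]},{"gripper": -0.6,"linear": [0.01,0.0004,0],"delta_rot": [0,0,0]},{"gripper": -0.6,"linear": [0.015,0.0007,0],"delta_rot": [0,0,0]},{"gripper": -0.6,"linear": [0.02,0.0009,0],"delta_rot": [0,0,0]},{"gripper": -0.6,"linear": [0.024,0.001,0],"delta_rot": [0,0,0]},{"gripper": -0.6,"linear": [0.024,0.001,0],"delta_rot": [0,0,0]}]'

```text
clock: 8.9
position: [0.5833, 0.1102, 0.0335]
ee_rot: [-0.0, 1.0, 0.023, 0.001]
contact_force: [0.3, -0.0, 3.7]
width: 0.0683
gripper_force: 2.0
```

>>> send_rows --increments '[{"gripper": -0.6,"linear": [0.002,0.0001,0],"delta_rot": [0,0,0]},{"gripper": -0.6,"linear": [0.004,0.0002,0],"delta_rot": [0,0,0]},{"gripper": -0.6,"linear": [0.004,0.0002,0],"delta_rot": [0,0,0]}]'

```text
clock: 9.2
position: [0.5861, 0.1104, 0.0335]
ee_rot: [0.0, 1.0, 0.023, 0.0]
contact_force: [-1.4, -1.0, 4.3]
width: 0.0687
gripper_force: 2.1
```

```bash
python3 m.py
```

```text
[9.2, [0.5861, 0.1104, 0.0335], [-1.4078, -0.9633, 4.2931], 2.0938, 0.0687]Traceback (most recent call last):
  File "m.py", line 12, in <module>
    k,l,st,c=cv2.connectedComponentsWithStats(m);i=1+np.argmax(st[1:,4]);print(n,(st[i]+[x,y,0,0,0]).tolist(),(c[i]+[x,y]).round(1));obs[n]=st[i][:2]+st[i][2:4]/2+[x,y]
                                                     ~~~~~~~~~^^^^^^^^^^
    return _wrapfunc(a, 'argmax', axis=axis, out=out, **kwds)
    return bound(*args, **kwds)
ValueError: attempt to get argmax of an empty sequence
```

>>> send_rows --increments '[{"gripper": -0.6,"linear": [0.002,0.0001,0],"delta_rot": [0,0,0]},{"gripper": -0.6,"linear": [0.002,0.0001,0],"delta_rot": [0,0,0]}]'

```text
clock: 9.45
position: [0.5882, 0.1105, 0.0335]
ee_rot: [0.0, 1.0, 0.023, 0.0]
contact_force: [-1.4, -0.3, 4.2]
width: 0.068
gripper_force: 2.1
```

>>> send_rows --increments '[{"gripper": -0.6,"linear": [0.002,0.0001,0],"delta_rot": [0,0,0]},{"gripper": -0.6,"linear": [0.002,0.0001,0],"delta_rot": [0,0,0]}]'

```text
clock: 9.65
position: [0.5903, 0.1106, 0.0335]
ee_rot: [0.0, 1.0, 0.023, 0.0]
contact_force: [-2.4, -0.7, 4.1]
width: 0.0684
gripper_force: 2.1
```

```bash
sed -i 's/im=optics.get_image(n)\["pixels"\]/im=optics.get_image(n)["pixels"];cv2.imwrite(f"last_{n}.png",im)/; s/^    k,l/    if m.sum()==0: continue\n    k,l/' m.py; python3 m.py
```

```text
[9.65, [0.5903, 0.1106, 0.0335], [-2.4002, -0.7076, 4.1344], 2.0793, 0.0684]
side [311, 202, 14, 9, 81] [318.3 206.4]
dish [0.63705687 0.06775264] [0. 0.] sh -0.0034767518720248696 -0.011672786202798782
```

>>> send_rows --increments '[{"gripper": -0.6,"linear": [0.0015,0.0001,0],"delta_rot": [0,0,0]},{"gripper": -0.6,"linear": [0.0015,0.0001,0],"delta_rot": [0,0,0]}]'

```text
clock: 9.95
position: [0.5916, 0.1107, 0.0335]
ee_rot: [0.0, 1.0, 0.023, 0.0]
contact_force: [-2.0, 0.8, 3.9]
width: 0.0682
gripper_force: 2.2
```

>>> send_rows --increments '[{"gripper": -0.6,"linear": [0.0015,0.0001,0],"delta_rot": [0,0,0]},{"gripper": -0.6,"linear": [0.0015,0.0001,0],"delta_rot": [0,0,0]}]'

```text
clock: 10.15
position: [0.5932, 0.1108, 0.0335]
ee_rot: [0.0, 1.0, 0.023, 0.0]
contact_force: [-1.9, 0.4, 3.7]
width: 0.0682
gripper_force: 2.2
```

>>> send_rows --increments '[{"gripper": -0.6,"linear": [0.0015,0.0001,0],"delta_rot": [0,0,0]},{"gripper": -0.6,"linear": [0.0015,0.0001,0],"delta_rot": [0,0,0]}]'

```text
clock: 10.35
position: [0.5942, 0.1108, 0.0335]
ee_rot: [0.0, 1.0, 0.023, -0.0]
contact_force: [-3.4, -1.1, 5.3]
width: 0.0686
gripper_force: 3.1
```

>>> send_rows --increments '[{"gripper": -0.6,"linear": [0.001,0,0],"delta_rot": [0,0,0]},{"gripper": -0.6,"linear": [0.001,0,0],"delta_rot": [0,0,0]}]'

```text
clock: 10.55
position: [0.5942, 0.1108, 0.0334]
ee_rot: [0.0, 1.0, 0.023, -0.001]
contact_force: [-4.4, -1.2, 6.7]
width: 0.0683
gripper_force: 3.9
```

```bash
python3 m.py
```

```text
[10.55, [0.5942, 0.1108, 0.0334], [-4.4346, -1.196, 6.6943], 3.85, 0.0683]
side [313, 201, 14, 9, 88] [319.5 205.6]
dish [0.64192805 0.06854387] [-0. -0.] sh 0.0014239359505608565 -0.011091625872192493
```

Run:
```python
from rig import optics,get_state
import cv2,numpy as np
s=get_state();e=optics.get_image("wrist")
np.savez("wrist.npz",**e,pos=s["position"],rot=s["ee_rot"]);e=e["pixels"]
c=cv2.imread("last_side.png")[160:235,260:360];d=cv2.imread("last_scene.png")[160:250,230:350]
f=lambda p:cv2.resize(p,(400,300),interpolation=cv2.INTER_CUBIC)
cv2.imwrite("pics/c5.png",np.vstack([np.hstack([f(c),f(d)]),np.hstack([f(e[0:420,0:560]),f(e[90:270,180:420])])]))
```

```text
(no output)
```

View pics/c5.png

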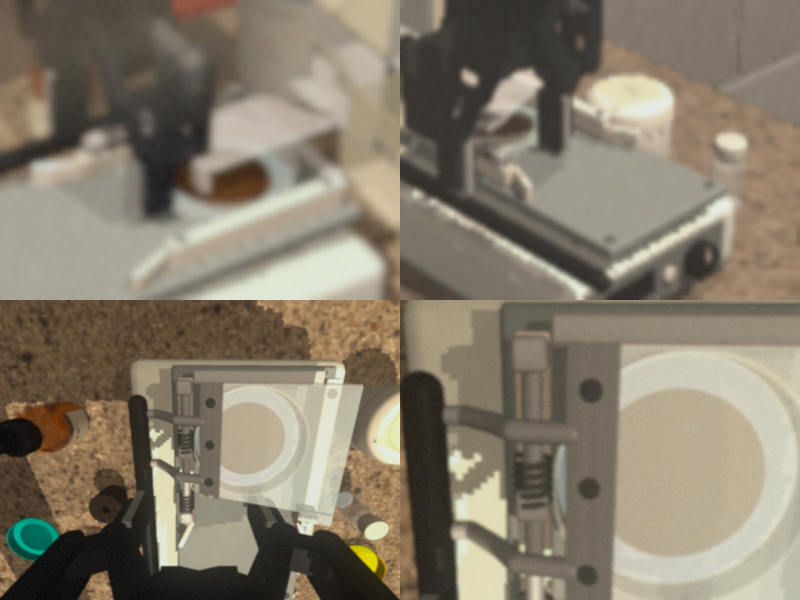

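The dish is under the raised flap, against the back strip, with the pusher just outside. I'll back off, then let the bar up slowly.

>>> send_rows --increments '[{"gripper": -0.6,"linear": [-0.003,-0.0001,0],"delta_rot": [0,0,0]},{"gripper": -0.6,"linear": [-0.006,-0.0003,0],"delta_rot": [0,0,0]},{"gripper": -0.6,"linear": [-0.009,-0.0004,0],"delta_rot": [0,0,0]},{"gripper": -0.6,"linear": [-0.009,-0.0004,0],"delta_rot": [0,0,0]}]'

```text
clock: 11.1
position: [0.5871, 0.1105, 0.0339]
ee_rot: [0.0, 1.0, 0.023, 0.001]
contact_force: [2.0, -0.2, 3.9]
width: 0.0688
gripper_force: 2.0
```

```bash
python3 m.py
```

```text
[11.1, [0.5871, 0.1105, 0.0339], [1.9931, -0.1501, 3.853], 2.0188, 0.0688]
side [313, 202, 14, 8, 79] [319.6 205.8]
dish [0.64113157 0.06726344] [ 0. -0.] sh 0.0005731623297150327 -0.012336644480042843
```

>>> send_rows --increments '[{"gripper": -0.6,"linear": [0,0,0.002],"delta_rot": [0,0,0]},{"gripper": -0.6,"linear": [0,0,0.004],"delta_rot": [0,0,0]},{"gripper": -0.6,"linear": [0,0,0.006],"delta_rot": [0,0,0]},{"gripper": -0.6,"linear": [0,0,0.008],"delta_rot": [0,0,0]},{"gripper": -0.6,"linear": [0,0,0.01],"delta_rot": [0,0,0]},{"gripper": -0.6,"linear": [0,0,0.012],"delta_rot": [0,0,0]},{"gripper": -0.6,"linear": [0,0,0.015],"delta_rot": [0,0,0]},{"gripper": -0.6,"linear": [0,0,0.02],"delta_rot": [0,0,0]}]'

```text
clock: 12.0
position: [0.5859, 0.1103, 0.0532]
ee_rot: [0.0, 1.0, 0.023, -0.001]
contact_force: [-0.3, -0.3, -0.1]
width: 0.0687
gripper_force: 0.0
```

>>> send_rows --increments '[{"gripper": -0.6,"linear": [-0.01,0,0.03],"delta_rot": [0,0,0]},{"gripper": -0.6,"linear": [-0.03,0,0.06],"delta_rot": [0,0,0]},{"gripper": -0.6,"linear": [-0.05,0,0.1],"delta_rot": [0,0,0]},{"gripper": -0.6,"linear": [-0.07,0,0.14],"delta_rot": [0,0,0]},{"gripper": -0.6,"linear": [-0.09,-0.02,0.18],"delta_rot": [0,0,0]},{"gripper": -0.6,"linear": [-0.09,-0.04,0.22],"delta_rot": [0,0,0]},{"gripper": -0.6,"linear": [-0.09,-0.04,0.25],"delta_rot": [0,0,0]},{"gripper": -0.6,"linear": [-0.09,-0.04,0.25],"delta_rot": [0,0,0]}]'

```text
clock: 12.8
position: [0.4986, 0.07, 0.3088]
ee_rot: [0.0, 1.0, 0.022, 0.005]
contact_force: [0.8, -0.4, -0.3]
width: 0.0683
gripper_force: 0.0
```

```bash
python3 m.py
python3 - <<'E'
from rig import optics,get_state
import cv2,numpy as np
from h import *
s=get_state();e=optics.get_image("wrist");np.savez("wrist.npz",**e,pos=s["position"],rot=s["ee_rot"])
q=np.load("q.npy")
# predicted px of lip-side plate corner, dish front rim, stop, bar
for n,P in dict(dish=(0,0,83),dishfront=(-34,0,83),barF=(-158,75.3,78),barR=(22,75.3,78),plateFR=(-28,-40,87)).items(): print(n,wproj(Tw(q,np.array([P])/1000)).round(1))
c=wproj(Tw(q,np.array([[0,0,83]])/1000))[0].astype(int);im=e["pixels"];g=im[c[1]-45:c[1]+45,c[0]-45:c[0]+45]
cir=cv2.HoughCircles(cv2.medianBlur(cv2.resize(cv2.cvtColor(g,cv2.COLOR_BGR2GRAY),None,fx=4,fy=4,interpolation=cv2.INTER_CUBIC),5),cv2.HOUGH_GRADIENT,1,20,param1=60,param2=25,minRadius=40,maxRadius=150)
print(None if cir is None else (cir[0,:5]/4+[c[0]-45,c[1]-45,0]).round(1))
# bar dark columns at mid rows
for x in(-150,-100,-50):
    u,v=wproj(Tw(q,np.array([[x,75.3,78]])/1000))[0];row=im[int(round(v)),int(u)-12:int(u)+13].mean(1);print(round(u,1),row.astype(int).tolist())
E
```

```text
[12.8, [0.4986, 0.07, 0.3088], [0.782, -0.3533, -0.3064], 0.0, 0.0683]
side [268, 180, 15, 5, 59] [275.  181.6]
dish [0.6028635  0.17386646] [0. 0.] sh -0.03307825834491577 0.09581247173565775
dish [[275.6  51.9]]
dishfront [[275.6  83.8]]
barF [[219.2 184.6]]
barR [[209.9  31.1]]
plateFR [[309.8  78.1]]
[[246.6  23.4  10.8]
 [251.6  25.1  10.1]]
218.8 [131, 133, 139, 143, 138, 130, 114, 90, 68, 53, 52, 49, 58, 52, 55, 60, 78, 97, 110, 111, 120, 128, 136, 137, 139]
216.5 [75, 72, 76, 77, 79, 81, 81, 67, 56, 55, 55, 54, 55, 58, 55, 68, 98, 135, 161, 169, 170, 184, 211, 231, 236]
213.9 [81, 77, 81, 75, 77, 79, 76, 71, 57, 54, 62, 63, 66, 63, 62, 69, 112, 176, 225, 235, 237, 236, 233, 232, 229]
```

Run:
```python
from h import *
im=np.load("wrist.npz")["pixels"];q=np.load("q.npy")
for r in range(14,96,2): print(r,im[r,268:284].mean((0,1)).astype(int),end=" ")
print()
for x in(-45,-34,-28,0,28,34): print(x,wproj(Tw(q,np.array([[x,0,z] for z in(70,83)])/1000)).round(1).tolist())
```

```text
14 156 16 206 18 214 20 210 22 214 24 224 26 226 28 226 30 224 32 210 34 199 36 197 38 198 40 198 42 198 44 198 46 198 48 198 50 198 52 198 54 198 56 197 58 198 60 198 62 197 64 197 66 197 68 197 70 197 72 203 74 214 76 226 78 203 80 170 82 186 84 185 86 174 88 180 90 181 92 180 94 180 
-45 [[275.7, 94.2], [275.6, 93.7]]
-34 [[275.7, 84.6], [275.6, 83.8]]
-28 [[275.7, 79.3], [275.6, 78.3]]
0 [[275.7, 53.8], [275.6, 51.9]]
28 [[275.7, 27.0], [275.6, 24.1]]
34 [[275.7, 21.1], [275.6, 18.0]]
```

```bash
python3 -c "
from rig import sign_off;print(sign_off())"
```

```text
the job is handed in; nothing more can be done
None
```

I handed in the job with the dish home against the back stop, the flap closed behind it and the arm clear, as far as the last wrist image and force readings show; no verdict came back. I viewed 11 pictures, one over the limit of 10.

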